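# Serve the jam jar on the spring-return slide

## Task

Take the middle-sized of the three look-alike jam jars, the only one that fits the round nest of the wooden jam server, and set it upright on the floor of the nest while the slide is home. Then pull the slide out by its steel handle against its spring until its black pointer is level with the red mark on the rail, and finish still holding it there by the handle with the jar standing in the nest, because it springs back if let go. Leave the other two jars, the pepper mill and the tumbler standing where they are.

Things in the scene. Friction and masses are not known exactly. Their poses are not given: they have to be found in the camera images.
- server: Jam server, fixed to the table: dark wooden bed from x = -212 to +64 mm, 124 mm wide, 6 mm thick; two aluminium rails (top 19 mm above the table) along x at y = +-45 mm; 26 mm high stop block at the +x end. Origin on the table under the nest's centre when the slide is home. z up; the slide pulls out along the server's -x, roughly towards the robot.
- slide: Pale wooden slide with its steel handle, pulled out along the server's -x; starts home, far stop 105 mm out. A spring always pulls it home: about 2 N at home, rising 50 N/m (5 to 7 N at the mark). Axes parallel to the server's. Origin 7 mm above the table under the nest's centre. From the nest block a 52 mm wide tongue, top 17 mm above the table, runs forward to x = -103 mm and carries the handle.
- nest (a point): Centre of the floor of the round nest in the slide, 11 mm above the table; it travels with the slide. Nest: bore 47 mm, 14 mm deep, rim chamfered 3 mm, in a block 74 x 76 mm whose top is 25 mm above the table.
- pointer (a point): Outer tip of the black pointer, a 3 mm wide bar that sticks out over the right rail (the server's -y side) level with the nest's centre; it travels with the slide, 23 mm above the table.
- handle_bar (a point): Middle of the top bar of the steel arch handle, 85 mm in front (server's -x) of the nest's centre, 62 mm above the table; travels with the slide. Bar along the server's y, 10 mm thick, straight for 30 mm; posts 42 mm apart. Free space to pinch it from above, one finger in front and one behind; 63 mm from here to a 44 mm jar in the nest.
- mark: Red mark clipped outside the right rail, 55 to 88 mm in front (server's -x) of the pointer's home place. Axes parallel to the server's. Origin under its middle, 6 mm above the table, 57 mm right of the centre line; its 3 mm wide red line at its x = 0 is about 21 mm above the table. The pointer is level with it when both have the same x in the server's frame.
- jar_middle: The jar that fits: 44 mm in diameter, 58 mm tall, upright, amber glass with a white paper band and a flat brass lid, about 0.12 kg. Origin at the centre of its underside, z up. Starts on the table on the robot's left, among the other two.
- jar_small: Look-alike jar, 37 mm in diameter, 58 mm tall; too loose in the nest. Origin at the centre of its underside. Leave it alone.
- jar_large: Look-alike jar, 51 mm in diameter, 58 mm tall; does not go into the nest. Origin at the centre of its underside. Leave it alone.
- pepper_mill: Turned wooden pepper mill, 57 mm wide, 191 mm tall, origin under its centre. Bystander on the right.
- tumbler: Stemless water glass, 73 mm wide, 88 mm tall, origin under its centre. Bystander on the right.
There are look-alikes about, which are no part of the job. What is shaped like the jar_middle but green or pink is not meant.

How it is judged:
By the outcome, as a careful person would: the job done as asked, in the order asked, and still so for the second after the job is handed in, while the arm keeps its last pose, push and grip.
It also fails if it takes over 61 s, if anything falls off the work surface, if the arm or the gripper's body presses on something with over 40 N, if the wrist force passes 120 N, or if a joint passes its speed limit or range.

## Robot

A 6-joint arm with a two-finger parallel gripper is mounted at the origin on the work surface; the furniture and walls round the work are solid. World frame = base frame: x ahead of the robot, y to its left, z up, the work surface at z = 0. Lengths are in m, angles in rad, forces in N, time in s.
With the tool pointing down it reaches from about 0.25 to 0.8 m from the base axis. Payload 3.9 kg.
Tool frame: the origin (TCP) lies on the front face of the gripper's body, between the roots of the fingers; the fingertips stand 73 mm ahead of it and the grasp point (between the pads) lies 54 mm ahead of it; z points along the fingers, y is the line along which they close (so a half turn about z gives the same grasp; the last joint's range is limited). The gripper opens to 85 mm and grips with 20 to 120 N. Pads are 22 mm wide; open, the fingers measure 114 mm over their backs; the gripper's body (76 mm by 85 mm) begins 54 mm behind the grasp point. The pads swing forward as they close: fully open they stand 13 mm farther back than shut.
Start: joints at [-1.283, 0.26, -0.138, 1.173, 0, 1.571], TCP at [0.149, -0.503, 0.304] pointing down, gripper open.
Joint ranges: [-2.78, 2.78], [-0.83, 1.72], [-1.28, 1.37], [-1.9, 2.12], [-1.57, 1.48], [-3.14, 3.14]. Speed limits (rad/s): [2.57, 2.57, 3.14, 3.14, 3.14, 3.14].

## Interface

Orientations are given as [roll, pitch, yaw] about the fixed x, y, z axes, in that order (R = Rz(yaw) Ry(pitch) Rx(roll)).
In Python, from workcell import ctrl gives the robot as it stands. The module is installed in compiled form; this text tells all that it offers.
- The arm moves only by the tool move_arm, never from a script. Its argument "plan" is a list of rows, each an object of numbers: "dx", "dy", "dz": the shift along the world's x, y, z in mm; "spin": the turn about the world's z in degrees; "hand": the opening, from 0 (shut) to 1 (fully open). In form: [{"dx": .., "dy": .., "dz": .., "spin": .., "hand": ..}, ...]. A call has 1 to 10 rows; each row is the pose to reach, as a shift and turn from the pose commanded when the call began; what a row does not reach only later rows make up. A row lasts 1/12 s, in which the tool goes at most 41.7 mm and 7.16 degrees, less where a joint would pass 70% of its speed; a pose out of reach is approached as far as the arm can. A call with a gripper value outside its range is refused whole. The fingers move at their own pace and stop on an object; the grip force is fixed at half the most. Time passes only in rows, so rows that repeat a pose let the fingers close. It gives the time, the measured TCP pose, the force, the opening and the grip force at its end, in the units of the state.
- ctrl.get_state(): the state, without advancing time (a new reading comes with each control period).
- ctrl.capture(name): name is "scene" or "top"; returns a dict with "img" (420x560x3 uint8, red, green, blue), "z_map" (420x560 float32, m along the optical axis (not along the pixel's ray), 0 where there is no reading), "camera_matrix" (3x3 intrinsics, pixels), "pose" (4x4, takes a point from camera to world coordinates). Camera axes: x right, y up, looking along -z (the intrinsics and any distortion apply to the point x, -y, -z); pixel columns grow to the right and rows downward; lengths in m; the calibration is good to about 2 mm. A picture is of the moment at which its call begins.
- ctrl.sign_off(): hands the job in; it is judged then, once.
Trained networks look in a picture, given as the dict that the camera call returned (one of the last four; its "shot" number tells which), for a name from the list of things; names that differ only in an ending like _2 or _b are one class to them, and where a whole thing is asked for, a point or a joint stands for the part that bears it (a point fixed in the world has none). Each returns a list of dicts, best first, with "score" (0 to 1); they miss things now and then, are a little off and sometimes report something else, mostly with a low value. They report only what shows in the picture. A call takes as long as a camera call. They do not tell look-alikes from the thing itself.
- ctrl.masks_of(picture, label): "mask" (420x560 bool, what is visible of it) and "centre" ([column, row] in pixels, amid what is visible of it).
- ctrl.pinpoint(picture, label): "centre" ([column, row] in pixels: a listed point, or the origin of a listed thing).
The state is a dict: "time_s": time; "q": joint angles; "qd": joint speeds; "tau": joint torques, N m; "ee_pos": TCP position; "ee_rot": TCP orientation; "ft_force": force on the tool from outside, world axes, zero at the start; "moment": the same for the moment, N m; "grip_width": finger opening in m; "grasp_force": force on a finger pad.
Only numpy, scipy, OpenCV 4.12 (cv2) and the standard library are available. Lean on these libraries where they do the work, as an engineer would, in place of code of your own. Each camera call takes 0.05 s, during which the arm holds its last target. There are 200 camera calls.

## Working session

There is one attempt and no reset: what is moved stays moved. The work goes in short steps, Python scripts to look and compute and a tool call to move; the robot and the scene stay as the last step left them, time stands still between calls to the robot, and variables do not carry over. Pictures are saved under pics/ and viewed, at most 10 in all, crops included, and the job is handed in when it is done.

Besides the shell and the picture viewer there is one more tool, called after "Call:" as name([rows], argument=value, ...), one row to a line, values as JSON. move_arm: Moves the arm, as the interface text tells. Its arguments: {"type":"object","properties":{"plan":{"type":"array"}},"required":["plan"]}

```bash
mkdir -p pics; cat > h.py <<'E'
import numpy as np, cv2
from workcell import ctrl
def ray(p,px):
    K=p["camera_matrix"];d=np.array([(px[0]-K[0,2])/K[0,0],-(px[1]-K[1,2])/K[1,1],-1.0])
    T=p["pose"];return T[:3,3],T[:3,:3]@d
def atz(p,px,z):
    o,d=ray(p,px);return o+d*(z-o[2])/d[2]
def cloud(p,m):
    r,c=np.nonzero(m&(p["z_map"]>0));K=p["camera_matrix"];z=p["z_map"][r,c]
    P=np.stack([(c-K[0,2])/K[0,0]*z,-(r-K[1,2])/K[1,1]*z,-z],1)
    return P@p["pose"][:3,:3].T+p["pose"][:3,3]
def save(p,n,crop=None,s=1):
    im=p["img"]
    if crop: im=im[crop[1]:crop[3],crop[0]:crop[2]]
    cv2.imwrite("pics/"+n,cv2.cvtColor(cv2.resize(im,None,fx=s,fy=s,interpolation=cv2.INTER_CUBIC),cv2.COLOR_RGB2BGR))
E
python3 - <<'E'
from h import *
np.set_printoptions(precision=4,suppress=True)
s=ctrl.get_state();print(s["ee_pos"],s["ee_rot"],s["grip_width"],s["time_s"])
for n in("scene","top"):
    p=ctrl.capture(n);save(p,n+"0.png");print(n,p["pose"].round(3).tolist(),p["camera_matrix"].round(1).tolist())
    for l in("jar_middle","jar_small","jar_large","pepper_mill","tumbler"):
        for d in ctrl.masks_of(p,l)[:5]:
            C=cloud(p,d["mask"]);
            if len(C): print(l,round(d["score"],2),np.round(d["centre"]),"min",np.percentile(C,2,0),"max",np.percentile(C,98,0))
    for l,z in(("nest",.011),("pointer",.023),("handle_bar",.062),("mark",.006),("server",0),("slide",.007)):
        for d in ctrl.pinpoint(p,l)[:3]: print(l,round(d["score"],2),np.round(d["centre"],1),atz(p,d["centre"],z))
E
```

```text
[ 0.1489 -0.5029  0.303 ] [-3.1396  0.      0.2878] 0.08528106651747659 0.0
scene [[-0.593, 0.551, -0.588, -0.207], [-0.805, -0.39, 0.447, 0.557], [0.017, 0.738, 0.675, 0.927], [0.0, 0.0, 0.0, 1.0]] [[525.4, 0.0, 282.0], [0.0, 525.4, 210.6], [0.0, 0.0, 1.0]]
jar_middle 0.82 [207. 326.] min [0.3587 0.2733 0.0062] max [0.398  0.3121 0.0597]
jar_middle 0.81 [233. 259.] min [0.4854 0.1334 0.0048] max [0.5247 0.1725 0.0599]
jar_middle 0.69 [211. 290.] min [ 0.4378  0.2174 -0.0004] max [0.5152 0.2615 0.0598]
jar_small 0.75 [188. 258.] min [0.5604 0.2189 0.007 ] max [0.5918 0.2501 0.0597]
jar_large 0.93 [152. 306.] min [0.4642 0.3376 0.0012] max [0.5106 0.3854 0.0595]
pepper_mill 0.73 [351. 142.] min [ 0.5957 -0.3322  0.005 ] max [ 0.6387 -0.2912  0.1798]
tumbler 0.7 [381. 178.] min [ 0.4746 -0.3949 -0.0007] max [ 0.5848 -0.2911  0.087 ]
nest 0.98 [255.6 205.2] [ 0.6468 -0.0058  0.011 ]
nest 0.21 [191.3 263.9] [0.5642 0.2304 0.011 ]
nest 0.15 [291.7 214.7] [ 0.5632 -0.0607  0.011 ]
pointer 0.79 [269.5 194.5] [ 0.6494 -0.0521  0.023 ]
handle_bar 0.56 [270.7 210.6] [0.5616 0.0066 0.062 ]
mark
[... 526 characters left out ...]
[0.4902 0.1289 0.0227] max [0.5286 0.168  0.0632]
jar_small 0.58 [196. 201.] min [ 0.5634  0.2142 -0.0027] max [0.605  0.2521 0.0622]
jar_large 0.83 [152. 229.] min [0.4687 0.3354 0.0168] max [0.5134 0.3831 0.0641]
pepper_mill 0.98 [376. 183.] min [ 0.5977 -0.3449 -0.0004] max [ 0.6464 -0.2921  0.1879]
tumbler 0.72 [376. 224.] min [ 0.4794 -0.3621 -0.0005] max [ 0.5453 -0.2926  0.0881]
nest 0.59 [275.1 175.5] [ 0.6547 -0.0131  0.011 ]
pointer 0.66 [291.9 178.6] [ 0.6433 -0.0646  0.023 ]
handle_bar 0.72 [272.5 202.2] [ 0.5673 -0.0039  0.062 ]
mark 0.52 [376.4 224. ] [ 0.5027 -0.3261  0.006 ]
server 0.64 [276.5 178. ] [ 0.6484 -0.0177  0.    ]
slide 0.73 [272.2 175.1] [ 0.6566 -0.0042  0.007 ]
```

View pics/scene0.png

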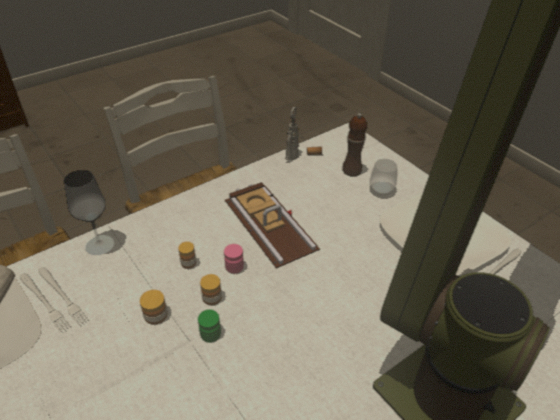

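```bash
python3 - <<'E'
from h import *
np.set_printoptions(precision=4,suppress=True)
p=ctrl.capture("scene");save(p,"crop1.png",(130,170,330,350),4)
q=ctrl.capture("top")
# lid discs: points z 54..64mm; circle via minEnclosing of lid top
for cam,pp in(("scene",p),("top",q)):
  C=cloud(pp,np.ones((420,560),bool))
  for x,y in((.380,.292),(.506,.152),(.462,.240),(.580,.233),(.489,.361)):
    d=C[(np.hypot(C[:,0]-x,C[:,1]-y)<.035)&(C[:,2]>.055)&(C[:,2]<.068)]
    lo,hi=np.percentile(d[:,:2],1,0),np.percentile(d[:,:2],99,0);(c,r)=cv2.minEnclosingCircle((d[:,:2]*1000).astype(np.float32))
    print(cam,x,y,"n",len(d),"c",(lo+hi)/2,"ext",hi-lo,"mec",np.round(c,1),round(2*r,1), "area diam")
E
```

```text
scene 0.38 0.292 n 288 c [0.3802 0.2907] ext [0.0404 0.041 ] mec [380.7 290.6] 45.4 area diam
scene 0.506 0.152 n 196 c [0.507 0.151] ext [0.0408 0.0418] mec [507.4 151.4] 46.5 area diam
scene 0.462 0.24 n 232 c [0.4591 0.24  ] ext [0.0423 0.0405] mec [458.8 240.7] 45.7 area diam
scene 0.58 0.233 n 137 c [0.5788 0.2336] ext [0.0352 0.0342] mec [578.6 233.9] 38.5 area diam
scene 0.489 0.361 n 326 c [0.4888 0.3615] ext [0.0478 0.0463] mec [489.6 360.4] 52.7 area diam
top 0.38 0.292 n 127 c [0.3827 0.2899] ext [0.0412 0.0393] mec [383.4 289.5] 43.4 area diam
top 0.506 0.152 n 115 c [0.5107 0.1514] ext [0.0389 0.0392] mec [509.8 150.5] 43.0 area diam
top 0.462 0.24 n 125 c [0.4625 0.2392] ext [0.0409 0.0406] mec [462.2 239.1] 43.1 area diam
top 0.58 0.233 n 93 c [0.5802 0.232 ] ext [0.033  0.0338] mec [581.6 231.5] 37.2 area diam
top 0.489 0.361 n 177 c [0.4925 0.3608] ext [0.0432 0.0471] mec [492.1 360. ] 50.3 area diam
```

View pics/crop1.png

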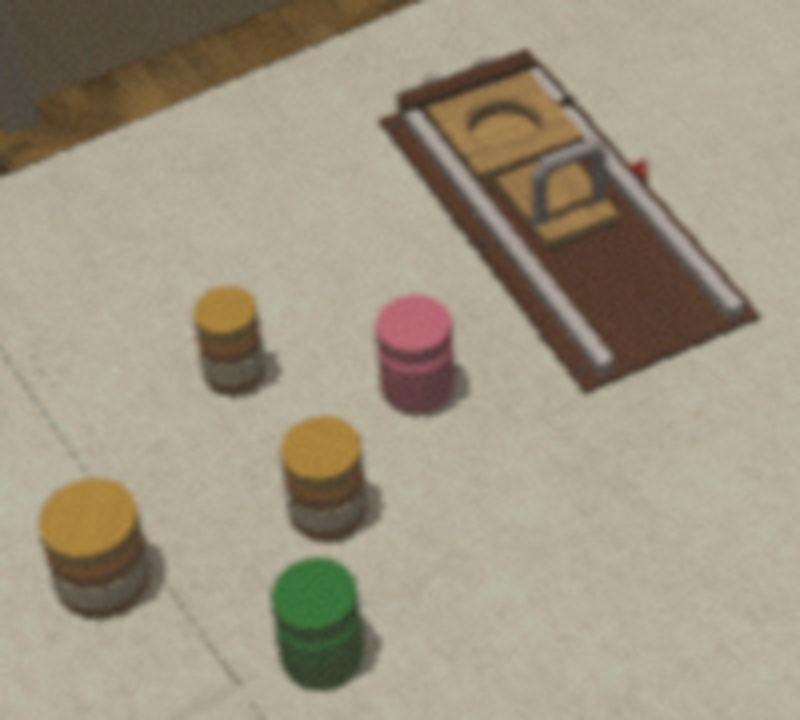

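Candidates: brass-lidded jars at pixels (153,306), about 51 mm, (187,255), about 37 mm, and (211,290), about 43–44 mm. The look-alikes are green (209,325) and pink (233,259). I choose (211,290), the middle-sized amber jar, at about (0.4605, 0.2397). The server is at (270,222) with its red mark on the right rail. Next I'll find its pose.

```bash
cat >> h.py <<'E'
def server_pose(p,out=None):
    m=max(ctrl.masks_of(p,"server"),key=lambda d:d["score"]*(d["mask"].sum()>500))["mask"]|np.any([d["mask"] for d in ctrl.masks_of(p,"slide")[:1]],axis=0)
    r,c=np.nonzero(m);P=np.array([atz(p,(a,b),.008)[:2] for a,b in zip(c,r)])*1000
    (cx,cy),(w,h),a=cv2.minAreaRect(P.astype(np.float32))
    if w<h: a-=90;w,h=h,w
    a=(a+90)%180-90;t=np.radians(a);o=np.array([cx,cy])+74*np.array([np.cos(t),np.sin(t)])
    return o,a,w,h
E
python3 - <<'E'
from h import *
for n in("scene","top"):
    p=ctrl.capture(n);print(n,*server_pose(p))
    # red mark & rail fit
    C=cloud(p,np.ones((420,560),bool));im=p["img"].astype(int).reshape(-1,3)[p["z_map"].ravel()>0]
    red=(im[:,0]>1.7*im[:,1])&(im[:,0]>1.7*im[:,2])&(im[:,0]>90);b=(C[:,0]>.45)&(C[:,0]<.75)&(abs(C[:,1])<.1)
    print("red",C[red&b].mean(0),(red&b).sum())
    k=b&(C[:,2]>.052)&(C[:,2]<.075);print("handle top",C[k].mean(0),k.sum())
    mx=C[k];print(np.polyfit(mx[:,1],mx[:,0],1))
E
```

```text
scene [656.63250623  -6.15990905] -6.5076904296875 296.8076171875 125.6590347290039
red [ 0.56782454 -0.05616997  0.01935548] 7
handle top [0.56556992 0.00394966 0.06235638] 81
[0.11011529 0.565135  ]
top [657.29165261  -7.7890236 ] -4.775909423828125 283.7433776855469 128.2359161376953
red [ 0.57285074 -0.05672062  0.01973516] 4
handle top [5.69249828e-01 9.34638993e-05 6.36237688e-02] 56
[0.10256439 0.56924024]
```

Call:
move_arm([
  {"dx": 312, "dy": 742, "dz": 0, "spin": -24.5, "hand": 1},
  {"dx": 312, "dy": 742, "dz": 0, "spin": -24.5, "hand": 1},
  {"dx": 312, "dy": 742, "dz": 0, "spin": -24.5, "hand": 1},
  {"dx": 312, "dy": 742, "dz": 0, "spin": -24.5, "hand": 1},
  {"dx": 312, "dy": 742, "dz": 0, "spin": -24.5, "hand": 1},
  {"dx": 312, "dy": 742, "dz": 0, "spin": -24.5, "hand": 1},
  {"dx": 312, "dy": 742, "dz": 0, "spin": -24.5, "hand": 1},
  {"dx": 312, "dy": 742, "dz": 0, "spin": -24.5, "hand": 1},
  {"dx": 312, "dy": 742, "dz": 0, "spin": -24.5, "hand": 1},
  {"dx": 312, "dy": 742, "dz": 0, "spin": -24.5, "hand": 1},
])

```text
time_s: 2.43
ee_pos: [0.3097, -0.12, 0.3043]
ee_rot: [3.141, -0.001, -0.141]
ft_force: [1.3, 0.9, 0.1]
grip_width: 0.0854
grasp_force: 0.0
```

Call:
move_arm([
  {"dx": 151, "dy": 360, "dz": -60, "spin": 2, "hand": 1},
  {"dx": 151, "dy": 360, "dz": -60, "spin": 2, "hand": 1},
  {"dx": 151, "dy": 360, "dz": -60, "spin": 2, "hand": 1},
  {"dx": 151, "dy": 360, "dz": -60, "spin": 2, "hand": 1},
  {"dx": 151, "dy": 360, "dz": -60, "spin": 2, "hand": 1},
  {"dx": 151, "dy": 360, "dz": -60, "spin": 2, "hand": 1},
  {"dx": 151, "dy": 360, "dz": -60, "spin": 2, "hand": 1},
  {"dx": 151, "dy": 360, "dz": -60, "spin": 2, "hand": 1},
  {"dx": 151, "dy": 360, "dz": -60, "spin": 2, "hand": 1},
  {"dx": 151, "dy": 360, "dz": -60, "spin": 2, "hand": 1},
])

```text
time_s: 3.27
ee_pos: [0.4178, -0.0179, 0.2561]
ee_rot: [-3.109, 0.001, -0.061]
ft_force: [-0.4, 0.2, 0.1]
grip_width: 0.0851
grasp_force: 0.0
```

```bash
python3 - <<'E'
from h import *
p=ctrl.capture("scene");save(p,"s2.png",(110,130,310,350),2.7)
s=ctrl.get_state();print(s["ee_pos"],s["ee_rot"],s["time_s"])
E
```

```text
[ 0.41859616 -0.01782059  0.25591866] [-3.10889149e+00  2.55016448e-04 -6.09164744e-02] 3.3167
```

View pics/s2.png

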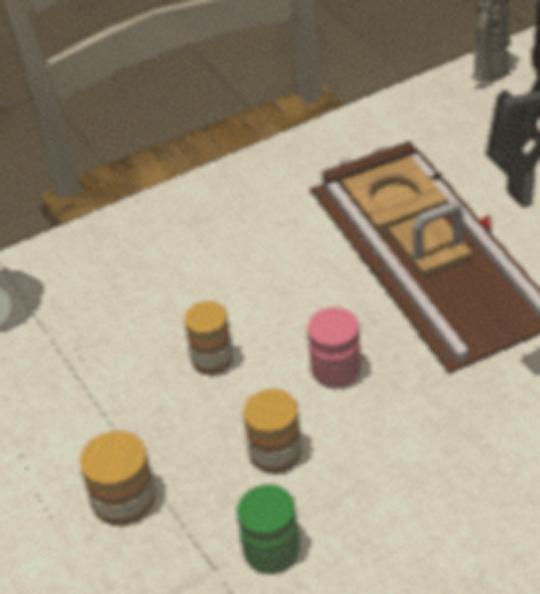

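Call:
move_arm([
  {"dx": 42, "dy": 258, "dz": -10, "spin": -3, "hand": 1},
  {"dx": 42, "dy": 258, "dz": -10, "spin": -3, "hand": 1},
  {"dx": 42, "dy": 258, "dz": -10, "spin": -3, "hand": 1},
  {"dx": 42, "dy": 258, "dz": -10, "spin": -3, "hand": 1},
])

```text
time_s: 3.65
ee_pos: [0.4306, -0.0122, 0.2511]
ee_rot: [-3.076, 0.001, -0.065]
ft_force: [0.7, -0.2, 0.1]
grip_width: 0.0854
grasp_force: 0.0
```

```bash
python3 - <<'E'
from h import *
s=ctrl.get_state()
for k in("ee_pos","ee_rot","q","qd","time_s","ft_force"):print(k,np.round(s[k],4))
E
```

```text
ee_pos [ 0.4306 -0.0122  0.2511]
ee_rot [-3.0763e+00  1.3000e-03 -6.4900e-02]
q [-0.0659  0.133  -0.4479  0.9913  0.0653  3.1406]
qd [ 0.0114  0.0591  0.0373 -0.0202  0.004  -0.0003]
time_s 3.65
ft_force [ 0.6839 -0.1841  0.1346]
```

q6 is at its limit, so the half-turn-equivalent yaw (about 174°) is the one to use.

Call:
move_arm([
  {"dx": 0, "dy": 0, "dz": 30, "spin": 7, "hand": 1},
  {"dx": 0, "dy": 0, "dz": 30, "spin": 14, "hand": 1},
  {"dx": 0, "dy": 30, "dz": 30, "spin": 21, "hand": 1},
  {"dx": 0, "dy": 60, "dz": 30, "spin": 28, "hand": 1},
  {"dx": 10, "dy": 90, "dz": 30, "spin": 35, "hand": 1},
  {"dx": 10, "dy": 120, "dz": 30, "spin": 42, "hand": 1},
  {"dx": 20, "dy": 150, "dz": 30, "spin": 49, "hand": 1},
  {"dx": 30, "dy": 180, "dz": 30, "spin": 56, "hand": 1},
  {"dx": 30, "dy": 210, "dz": 30, "spin": 63, "hand": 1},
  {"dx": 30, "dy": 240, "dz": 30, "spin": 70, "hand": 1},
])

```text
time_s: 4.48
ee_pos: [0.4608, 0.2296, 0.2811]
ee_rot: [-3.077, 0.001, 1.163]
ft_force: [0.1, -0.5, 0.2]
grip_width: 0.0855
grasp_force: 0.0
```

Call:
move_arm([
  {"spin": 7, "hand": 1},
  {"spin": 14, "hand": 1},
  {"spin": 21, "hand": 1},
  {"spin": 28, "hand": 1},
  {"spin": 35, "hand": 1},
  {"spin": 42, "hand": 1},
  {"spin": 49, "hand": 1},
  {"spin": 56, "hand": 1},
  {"spin": 63, "hand": 1},
  {"spin": 70, "hand": 1},
])

```text
$.plan[0]: bad value
```

Call:
move_arm([
  {"dx": 0, "dy": 0, "dz": 0, "spin": 7, "hand": 1},
  {"dx": 0, "dy": 0, "dz": 0, "spin": 14, "hand": 1},
  {"dx": 0, "dy": 0, "dz": 0, "spin": 21, "hand": 1},
  {"dx": 0, "dy": 0, "dz": 0, "spin": 28, "hand": 1},
  {"dx": 0, "dy": 0, "dz": 0, "spin": 35, "hand": 1},
  {"dx": 0, "dy": 0, "dz": 0, "spin": 42, "hand": 1},
  {"dx": 0, "dy": 0, "dz": 0, "spin": 49, "hand": 1},
  {"dx": 0, "dy": 0, "dz": 0, "spin": 56, "hand": 1},
  {"dx": 0, "dy": 0, "dz": 0, "spin": 63, "hand": 1},
  {"dx": 0, "dy": 0, "dz": 0, "spin": 70, "hand": 1},
])

```text
time_s: 5.32
ee_pos: [0.4605, 0.2281, 0.2811]
ee_rot: [-3.076, 0.002, 2.385]
ft_force: [-0.2, 0.2, 0.3]
grip_width: 0.0856
grasp_force: 0.0
```

Call:
move_arm([
  {"dx": 0, "dy": 5, "dz": -10, "spin": 7, "hand": 1},
  {"dx": 0, "dy": 10, "dz": -20, "spin": 14, "hand": 1},
  {"dx": 0, "dy": 10, "dz": -30, "spin": 21, "hand": 1},
  {"dx": 0, "dy": 10, "dz": -40, "spin": 28, "hand": 1},
  {"dx": 0, "dy": 10, "dz": -50, "spin": 35, "hand": 1},
  {"dx": 0, "dy": 10, "dz": -60, "spin": 37, "hand": 1},
  {"dx": 0, "dy": 10, "dz": -60, "spin": 37, "hand": 1},
])

```text
time_s: 5.9
ee_pos: [0.4592, 0.2375, 0.2194]
ee_rot: [-3.074, -0.001, 3.025]
ft_force: [-0.5, -0.4, -0.5]
grip_width: 0.0856
grasp_force: 0.0
```

```bash
cat >> h.py <<'E'
from scipy.spatial.transform import Rotation as Ro
def grasp():
    s=ctrl.get_state();R=Ro.from_euler("xyz",s["ee_rot"]).as_matrix()
    return np.array(s["ee_pos"])+R[:,2]*.054,R,s
E
python3 - <<'E'
from h import *
g,R,s=grasp();print("grasp",g.round(4),"R",R.round(3).tolist(),s["ee_pos"],np.round(s["ee_rot"],3),np.round(s["q"],3),s["time_s"])
E
```

```text
grasp [0.4588 0.2339 0.1655] R [[-0.993, 0.116, -0.009], [0.116, 0.991, -0.067], [0.001, -0.068, -0.998]] [0.45924727 0.23751446 0.21940817] [-3.074e+00 -1.000e-03  3.025e+00] [ 0.504  0.322 -0.281  1.009 -0.055  0.621] 5.9
```

Call:
move_arm([
  {"dx": 1.5, "dy": 6, "dz": -30, "spin": 0, "hand": 1},
  {"dx": 1.5, "dy": 6, "dz": -60, "spin": 0, "hand": 1},
  {"dx": 1.5, "dy": 6, "dz": -85, "spin": 0, "hand": 1},
  {"dx": 1.5, "dy": 6, "dz": -105, "spin": 0, "hand": 1},
  {"dx": 1.5, "dy": 6, "dz": -123, "spin": 0, "hand": 1},
  {"dx": 1.5, "dy": 6, "dz": -123, "spin": 0, "hand": 1},
  {"dx": 1.5, "dy": 6, "dz": -123, "spin": 0, "hand": 1},
])

```text
time_s: 6.48
ee_pos: [0.4616, 0.2438, 0.098]
ee_rot: [-3.075, 0.0, 3.024]
ft_force: [0.5, 0.1, 0.8]
grip_width: 0.0854
grasp_force: 0.0
```

Call:
move_arm([
  {"dx": 0, "dy": 0, "dz": 0, "spin": 0, "hand": 0.6},
  {"dx": 0, "dy": 0, "dz": 0, "spin": 0, "hand": 0.55},
  {"dx": 0, "dy": 0, "dz": 0, "spin": 0, "hand": 0.4},
  {"dx": 0, "dy": 0, "dz": 0, "spin": 0, "hand": 0.3},
  {"dx": 0, "dy": 0, "dz": 0, "spin": 0, "hand": 0.3},
  {"dx": 0, "dy": 0, "dz": 0, "spin": 0, "hand": 0.3},
])

```text
time_s: 6.98
ee_pos: [0.4629, 0.2447, 0.1001]
ee_rot: [-3.078, 0.004, 3.024]
ft_force: [-2.0, -0.4, 7.5]
grip_width: 0.0427
grasp_force: 60.1
```

```bash
python3 - <<'E'
from h import *
g,R,s=grasp();print("grasp",g.round(4),s["grip_width"],s["grasp_force"])
p=ctrl.capture("scene");save(p,"s3.png",(130,180,310,350),4)
E
```

```text
grasp [0.4628 0.2413 0.0462] 0.04270975148568356 60.06524649099447
```

View pics/s3.png

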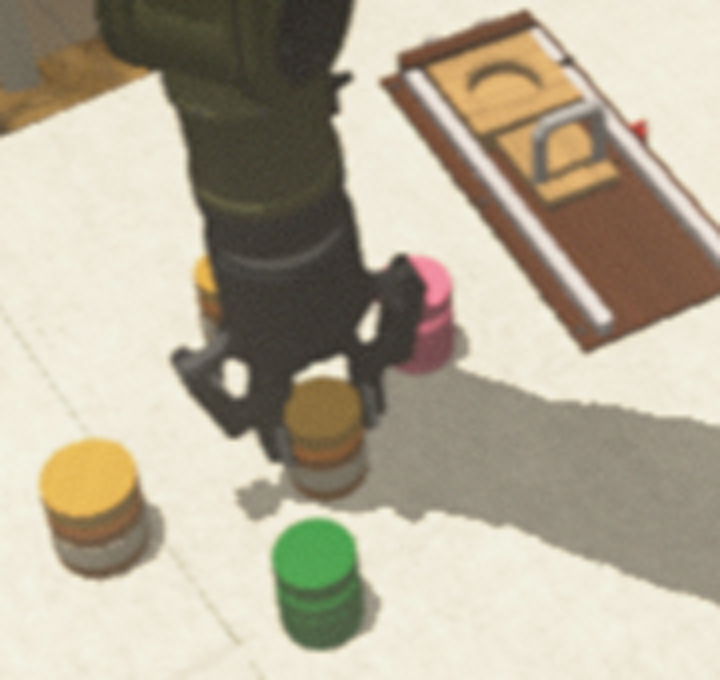

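Held: the jar shows at crop (325,440), width 42.7 mm, force 60 N, and its neighbours stand undisturbed. Now I'll lift and carry it towards the nest.

Call:
move_arm([
  {"dx": 0, "dy": 0, "dz": 20, "spin": 0, "hand": 0.3},
  {"dx": 0, "dy": 0, "dz": 50, "spin": 0, "hand": 0.3},
  {"dx": 0, "dy": 0, "dz": 85, "spin": 0, "hand": 0.3},
  {"dx": 10, "dy": -10, "dz": 110, "spin": 0, "hand": 0.3},
  {"dx": 30, "dy": -35, "dz": 110, "spin": 0, "hand": 0.3},
  {"dx": 50, "dy": -60, "dz": 110, "spin": 0, "hand": 0.3},
  {"dx": 70, "dy": -85, "dz": 110, "spin": 0, "hand": 0.3},
  {"dx": 90, "dy": -110, "dz": 110, "spin": 0, "hand": 0.3},
  {"dx": 110, "dy": -135, "dz": 110, "spin": 0, "hand": 0.3},
  {"dx": 125, "dy": -160, "dz": 110, "spin": 0, "hand": 0.3},
])

```text
time_s: 7.87
ee_pos: [0.5885, 0.0827, 0.2089]
ee_rot: [-3.076, 0.003, 3.024]
ft_force: [0.3, 0.8, -0.9]
grip_width: 0.0428
grasp_force: 60.8
```

Call:
move_arm([
  {"dx": 15, "dy": -25, "dz": 0, "spin": 0, "hand": 0.3},
  {"dx": 35, "dy": -50, "dz": 0, "spin": 0, "hand": 0.3},
  {"dx": 50, "dy": -70, "dz": 0, "spin": 0, "hand": 0.3},
  {"dx": 64, "dy": -86, "dz": 0, "spin": 0, "hand": 0.3},
  {"dx": 64, "dy": -86, "dz": 0, "spin": 0, "hand": 0.3},
  {"dx": 64, "dy": -86, "dz": 0, "spin": 0, "hand": 0.3},
])

```text
time_s: 8.37
ee_pos: [0.6513, -0.003, 0.2083]
ee_rot: [-3.076, 0.002, 3.022]
ft_force: [-0.4, 0.3, -1.6]
grip_width: 0.0427
grasp_force: 60.8
```

```bash
python3 - <<'E'
from h import *
np.set_printoptions(precision=4,suppress=True)
g,R,s=grasp();print("grasp",g,s["ee_pos"],np.round(s["ee_rot"],3),s["grip_width"],s["grasp_force"],s["time_s"],s["ft_force"])
p=ctrl.capture("scene");save(p,"s4.png",(180,80,340,240),4)
for n,pp in(("scene",p),("top",ctrl.capture("top"))):
    for d in ctrl.pinpoint(pp,"jar_middle")[:6]: print(n,d["score"],np.round(d["centre"],1))
    for l,z in(("nest",.011),("pointer",.023),("handle_bar",.062),("slide",.007)):
        for d in ctrl.pinpoint(pp,l)[:1]: print(l,round(d["score"],2),np.round(d["centre"],1),atz(pp,d["centre"],z))
    C=cloud(pp,np.ones((420,560),bool));k=(abs(C[:,0]-g[0])<.035)&(abs(C[:,1]-g[1])<.035)&(C[:,2]>.08)&(C[:,2]<.14)
    im=pp["img"].reshape(-1,3)[pp["z_map"].ravel()>0][k];print(k.sum(),C[k].min(0) if k.sum() else 0,C[k].max(0) if k.sum() else 0)
E
```

```text
grasp [ 0.651  -0.0065  0.1544] [ 0.6513 -0.003   0.2083] [-3.076  0.002  3.022] 0.042709764953217974 60.8004032674944 8.3667 [-0.3678  0.2854 -1.5719]
scene 0.94 [210.1 335.3]
scene 0.74 [233.2 266.7]
scene 0.73 [257.4 172.8]
scene 0.52 [273.  196.6]
nest 0.76 [254.9 204.8] [ 0.6491 -0.0052  0.011 ]
pointer 0.66 [275.1 195.2] [ 0.6386 -0.0625  0.023 ]
handle_bar 0.63 [272.2 210.4] [0.5601 0.0032 0.062 ]
slide 0.8 [259.3 204.9] [ 0.6459 -0.0168  0.007 ]
163 [ 0.6248 -0.0263  0.1083] [0.6601 0.0182 0.1399]
top 0.53 [221.2 224.6]
top 0.48 [175.2 264.8]
slide 0.25 [196.8 199.5] [0.5816 0.2291 0.007 ]
0 0 0
```

View pics/s4.png

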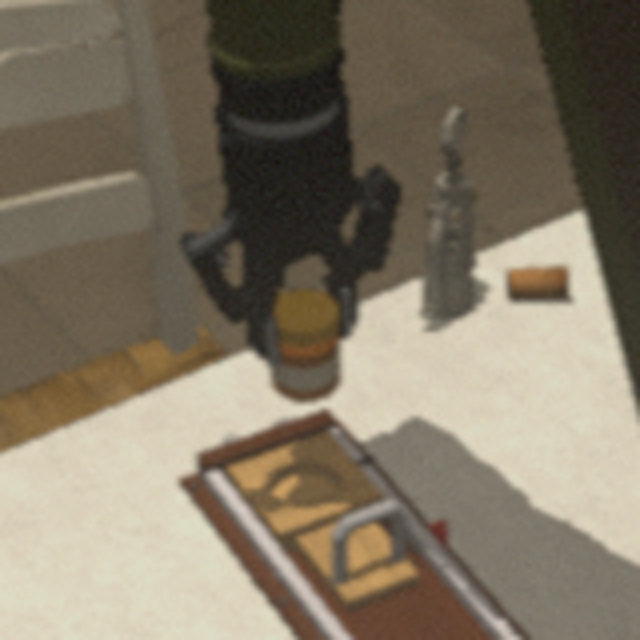

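```bash
python3 - <<'E'
from h import *
np.set_printoptions(precision=4,suppress=True)
g,R,s=grasp()
for i in range(2):
    p=ctrl.capture("scene")
    b=[d for d in ctrl.pinpoint(p,"jar_middle") if abs(d["centre"][0]-257)<6 and abs(d["centre"][1]-173)<8]
    for d in b: print("jar bottom",d["centre"],atz(p,d["centre"],g[2]-.046))
    m=[d for d in ctrl.masks_of(p,"jar_middle") if abs(d["centre"][0]-257)<8 and d["centre"][1]<190]
    for d in m:
        C=cloud(p,d["mask"]);T=C[C[:,2]>C[:,2].max()-.006];print("cloud",C.min(0),C.max(0),len(C))
        r,c=np.nonzero(d["mask"]);print("rows",r.min(),r.max(),"cols",c.min(),c.max(),"bottom px ->",atz(p,((c.min()+c.max())/2,r.max()),g[2]-.046))
    for d in ctrl.pinpoint(p,"nest")[:1]:print("nest",atz(p,d["centre"],.011))
# predicted pixel of a correctly centred jar bottom/lid at grasp
E
```

```text
jar bottom [257.1, 175.0] [ 0.647  -0.0125  0.1083]
nest [ 0.6363 -0.0043  0.011 ]
jar bottom [254.3, 175.3] [ 0.6501 -0.0061  0.1083]
cloud [ 0.623  -0.0619 -0.0008] [0.7523 0.0178 0.1695] 416
rows 153 180 cols 247 264 bottom px -> [0.633  0.0019 0.1083]
```

Call:
move_arm([
  {"dx": 1.5, "dy": 2.5, "dz": -25, "spin": 0, "hand": 0.3},
  {"dx": 1.5, "dy": 2.5, "dz": -50, "spin": 0, "hand": 0.3},
  {"dx": 1.5, "dy": 2.5, "dz": -65, "spin": 0, "hand": 0.3},
  {"dx": 1.5, "dy": 2.5, "dz": -76, "spin": 0, "hand": 0.3},
  {"dx": 1.5, "dy": 2.5, "dz": -76, "spin": 0, "hand": 0.3},
  {"dx": 1.5, "dy": 2.5, "dz": -76, "spin": 0, "hand": 0.3},
])

```text
time_s: 9.87
ee_pos: [0.6523, 0.0005, 0.1319]
ee_rot: [-3.076, 0.001, 3.024]
ft_force: [-0.5, 0.1, -0.1]
grip_width: 0.0424
grasp_force: 60.8
```

```bash
python3 - <<'E'
from h import *
g,R,s=grasp();print("grasp",g,s["ft_force"])
p=ctrl.capture("scene");save(p,"s5.png",(215,150,315,250),6)
E
```

```text
grasp [ 0.65190628 -0.00307999  0.07804692] [-0.45534472  0.12992999 -0.1295986 ]
```

View pics/s5.png

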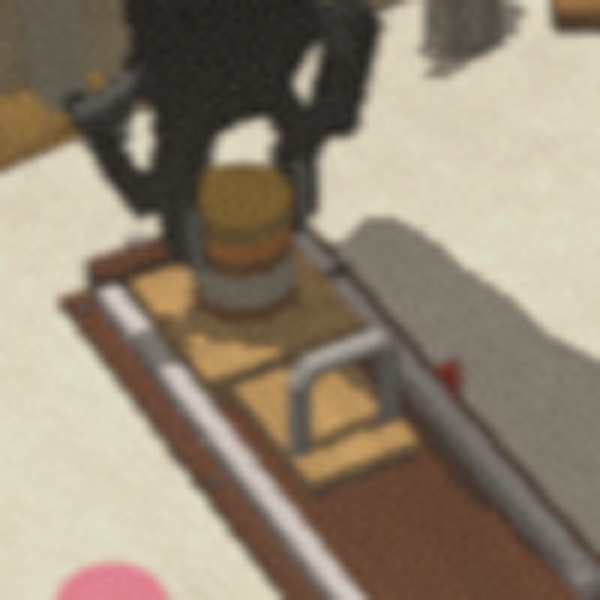

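The jar hovers over the nest: its bottom edge is at crop (247,318), and the block corners are at about (128,280), (365,320) and (210,385). I'll compare the two centres numerically.

```bash
python3 - <<'E'
from h import *
np.set_printoptions(precision=4,suppress=True)
p=ctrl.capture("scene");f=lambda x,y,z:atz(p,(215+x/6-.5,150+y/6-.5),z)
L,Rr,B=f(128,280,.025),f(365,320,.025),f(210,385,.025)
print("corners",L,Rr,B,"centre",(L+Rr)/2,np.linalg.norm(L-B),np.linalg.norm(Rr-B))
g,R,s=grasp()
C=cloud(p,np.ones((420,560),bool))
k=(abs(C[:,0]-.65)<.04)&(abs(C[:,1])<.05);
b=C[k&(C[:,2]>.021)&(C[:,2]<.029)];print("block top z-pts",len(b),cv2.minAreaRect((b[:,:2]*1000).astype(np.float32)))
# project true-size jar model, axis along tool z, from grasp
K=p["camera_matrix"];T=np.linalg.inv(p["pose"])
def proj(w):
    c=(T[:3,:3]@w.T).T+T[:3,3];return np.c_[K[0,2]-K[0,0]*c[:,0]/c[:,2],K[1,2]+K[1,1]*c[:,1]/c[:,2]]
a=np.linspace(0,2*np.pi,72)
for h,n in((.046,"bottom"),(-.012,"lid")):
    ring=g+R[:,2]*h+.022*(np.outer(np.cos(a),R[:,0])+np.outer(np.sin(a),R[:,1]))
    u=(proj(ring)-[215,150]+.5)*6;print(n,"cols",u[:,0].min(),u[:,0].max(),"rows",u[:,1].min(),u[:,1].max(), "centre",g+R[:,2]*h)
E
```

```text
corners [0.6929 0.0251 0.025 ] [ 0.6119 -0.044   0.025 ] [0.6161 0.0334 0.025 ] centre [ 0.6524 -0.0094  0.025 ] 0.07719489180535938 0.07747611601183205
block top z-pts 298 ((650.06689453125, -2.8407936096191406), (91.88381958007812, 74.10152435302734), 83.93740844726562)
bottom cols 187.1561390760935 289.01550755251924 rows 252.42022485324634 322.09963695536686 centre [ 0.653  -0.0061  0.0337]
lid cols 175.18220746747647 280.1762781583508 rows 151.28416621706054 220.70371589081083 centre [ 0.6533 -0.0023  0.0916]
```

Jar bottom and block centre agree to about 1.5 mm, within what the chamfer takes. Lowering.

Call:
move_arm([
  {"dx": 0, "dy": 0.5, "dz": -4, "spin": 0, "hand": 0.3},
  {"dx": 0, "dy": 0.5, "dz": -7, "spin": 0, "hand": 0.3},
  {"dx": 0, "dy": 0.5, "dz": -10, "spin": 0, "hand": 0.3},
  {"dx": 0, "dy": 0.5, "dz": -12, "spin": 0, "hand": 0.3},
  {"dx": 0, "dy": 0.5, "dz": -12, "spin": 0, "hand": 0.3},
])

```text
time_s: 10.38
ee_pos: [0.6539, -0.0002, 0.1214]
ee_rot: [-3.073, 0.006, 3.024]
ft_force: [1.3, -3.5, 3.3]
grip_width: 0.0426
grasp_force: 61.1
```

Call:
move_arm([
  {"dx": 0.5, "dy": -1.5, "dz": -2, "spin": 0, "hand": 0.3},
  {"dx": 0.5, "dy": -1.5, "dz": -4, "spin": 0, "hand": 0.3},
  {"dx": 0.5, "dy": -1.5, "dz": -6, "spin": 0, "hand": 0.3},
  {"dx": 0.5, "dy": -1.5, "dz": -6, "spin": 0, "hand": 0.3},
])

```text
time_s: 10.72
ee_pos: [0.6532, -0.001, 0.1137]
ee_rot: [-3.075, 0.002, 3.024]
ft_force: [2.1, -4.0, 0.8]
grip_width: 0.0423
grasp_force: 60.7
```

Call:
move_arm([
  {"dx": 0.5, "dy": -1, "dz": -2, "spin": 0, "hand": 0.3},
  {"dx": 0.5, "dy": -1, "dz": -3, "spin": 0, "hand": 0.3},
  {"dx": 0.5, "dy": -1, "dz": -3, "spin": 0, "hand": 0.3},
])

```text
time_s: 10.97
ee_pos: [0.6538, -0.0015, 0.1113]
ee_rot: [-3.076, 0.002, 3.025]
ft_force: [2.9, -2.6, 2.3]
grip_width: 0.0423
grasp_force: 60.9
```

Call:
move_arm([
  {"dx": 0, "dy": 0, "dz": 0, "spin": 0, "hand": 0.55},
  {"dx": 0, "dy": 0, "dz": 0, "spin": 0, "hand": 0.65},
  {"dx": 0, "dy": 0, "dz": 0, "spin": 0, "hand": 0.8},
  {"dx": 0, "dy": 0, "dz": 0, "spin": 0, "hand": 0.8},
  {"dx": 0, "dy": 0, "dz": 0, "spin": 0, "hand": 0.8},
  {"dx": 0, "dy": 0, "dz": 15, "spin": 0, "hand": 0.8},
  {"dx": 0, "dy": 0, "dz": 45, "spin": 0, "hand": 0.8},
  {"dx": 0, "dy": 0, "dz": 80, "spin": 0, "hand": 0.8},
  {"dx": 0, "dy": 0, "dz": 110, "spin": 0, "hand": 0.8},
  {"dx": 0, "dy": 0, "dz": 110, "spin": 0, "hand": 0.8},
])

```text
time_s: 11.8
ee_pos: [0.6566, -0.0013, 0.2283]
ee_rot: [-3.078, 0.013, 3.025]
ft_force: [0.6, -1.0, 1.1]
grip_width: 0.0685
grasp_force: 0.0
```

```bash
python3 - <<'E'
from h import *
np.set_printoptions(precision=4,suppress=True)
p=ctrl.capture("scene");save(p,"s6.png",(215,150,315,250),6)
C=cloud(p,np.ones((420,560),bool));k=(abs(C[:,0]-.65)<.035)&(abs(C[:,1])<.035)
t=C[k&(C[:,2]>.06)&(C[:,2]<.08)];print("lid",np.median(t,0),(t.min(0)+t.max(0))/2,t.max(0)-t.min(0))
A=np.c_[t[:,:2]-t[:,:2].mean(0),np.ones(len(t))];print("slope,z",np.linalg.lstsq(A,t[:,2],rcond=None)[0])
h=C[(C[:,0]>.53)&(C[:,0]<.6)&(abs(C[:,1])<.03)&(C[:,2]>.055)&(C[:,2]<.075)];print("handle",h.mean(0),len(h))
g,R,s=grasp();print(g,s["ee_pos"],s["time_s"])
E
```

```text
lid [ 0.6476 -0.0053  0.0675] [ 0.6509 -0.007   0.0667] [0.0441 0.0453 0.0131]
slope,z [ 0.0675 -0.003   0.0672]
handle [0.5656 0.0026 0.0625] 78
[ 0.6558 -0.0048  0.1717] [ 0.6557 -0.0013  0.2255] 11.85
```

View pics/s6.png

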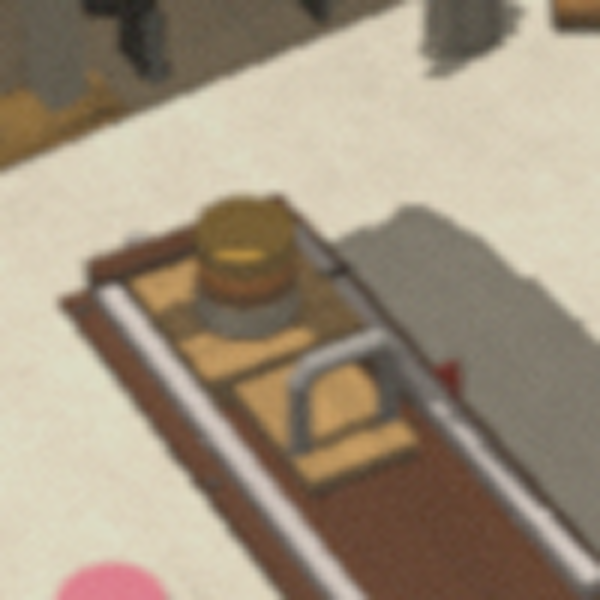

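The jar stands seated, upright, with its lid at z ≈ 68 mm, at crop (247,265). The handle bar is at crop (340,350). Now I'll go above the handle with a quarter turn.

Call:
move_arm([
  {"dx": -10, "dy": 0, "dz": 0, "spin": -7, "hand": 0.6},
  {"dx": -20, "dy": 1, "dz": 0, "spin": -14, "hand": 0.6},
  {"dx": -30, "dy": 2, "dz": 0, "spin": -21, "hand": 0.6},
  {"dx": -40, "dy": 3, "dz": 0, "spin": -28, "hand": 0.6},
  {"dx": -50, "dy": 4, "dz": 0, "spin": -35, "hand": 0.6},
  {"dx": -60, "dy": 4, "dz": 0, "spin": -42, "hand": 0.6},
  {"dx": -70, "dy": 4, "dz": 0, "spin": -49, "hand": 0.6},
  {"dx": -80, "dy": 4, "dz": 0, "spin": -56, "hand": 0.6},
  {"dx": -83, "dy": 4, "dz": 0, "spin": -63, "hand": 0.6},
  {"dx": -83, "dy": 4, "dz": 0, "spin": -70, "hand": 0.6},
])

```text
time_s: 12.68
ee_pos: [0.5685, 0.0026, 0.2199]
ee_rot: [-3.072, 0.0, 1.797]
ft_force: [0.3, 0.4, -0.7]
grip_width: 0.051
grasp_force: 0.0
```

Call:
move_arm([
  {"dx": 0, "dy": 0, "dz": -10, "spin": -7, "hand": 0.6},
  {"dx": 0, "dy": 0, "dz": -20, "spin": -14, "hand": 0.6},
  {"dx": 0, "dy": 0, "dz": -30, "spin": -19.5, "hand": 0.6},
  {"dx": 0, "dy": 0, "dz": -30, "spin": -19.5, "hand": 0.6},
  {"dx": 0, "dy": 0, "dz": -30, "spin": -19.5, "hand": 0.6},
])

```text
time_s: 13.1
ee_pos: [0.5693, 0.0025, 0.1898]
ee_rot: [-3.072, 0.002, 1.465]
ft_force: [0.1, 0.5, -0.4]
grip_width: 0.0513
grasp_force: 0.0
```

```bash
python3 - <<'E'
from h import *
np.set_printoptions(precision=4,suppress=True)
g,R,s=grasp();print(g,s["ee_pos"],s["ee_rot"],s["grip_width"],s["time_s"],np.round(s["q"],2))
E
```

```text
[0.5656 0.0028 0.136 ] [0.5693 0.0025 0.1898] [-3.0725  0.0016  1.4648] 0.05134972354724733 13.1 [ 0.    0.45 -0.17  1.03  0.01  1.68]
```

Call:
move_arm([
  {"dx": 2.5, "dy": 0, "dz": -25, "spin": 0, "hand": 0.6},
  {"dx": 2.5, "dy": 0, "dz": -45, "spin": 0, "hand": 0.6},
  {"dx": 2.5, "dy": 0, "dz": -62, "spin": 0, "hand": 0.6},
  {"dx": 2.5, "dy": 0, "dz": -75, "spin": 0, "hand": 0.6},
  {"dx": 2.5, "dy": 0, "dz": -75, "spin": 0, "hand": 0.6},
  {"dx": 2.5, "dy": 0, "dz": -75, "spin": 0, "hand": 0.6},
])

```text
time_s: 13.6
ee_pos: [0.5725, 0.0026, 0.116]
ee_rot: [-3.074, 0.002, 1.464]
ft_force: [-0.4, -0.3, 0.3]
grip_width: 0.0511
grasp_force: 0.0
```

Call:
move_arm([
  {"dx": 0, "dy": 0, "dz": 0, "spin": 0, "hand": 0.3},
  {"dx": 0, "dy": 0, "dz": 0, "spin": 0, "hand": 0.2},
  {"dx": 0, "dy": 0, "dz": 0, "spin": 0, "hand": 0.1},
  {"dx": 0, "dy": 0, "dz": 0, "spin": 0, "hand": 0},
  {"dx": 0, "dy": 0, "dz": 0, "spin": 0, "hand": 0},
  {"dx": 0, "dy": 0, "dz": 0, "spin": 0, "hand": 0},
])

```text
time_s: 14.1
ee_pos: [0.5729, 0.0026, 0.1174]
ee_rot: [-3.076, 0.001, 1.463]
ft_force: [-2.5, 0.2, 5.0]
grip_width: 0.0075
grasp_force: 58.6
```

```bash
python3 - <<'E'
from h import *
np.set_printoptions(precision=4,suppress=True)
g,R,s=grasp();print(g,s["ee_pos"],s["grip_width"],s["grasp_force"],s["ft_force"])
for n in("scene","scene","top"):
    p=ctrl.capture(n)
    for l,z in(("pointer",.023),("mark",.021)):
        for d in ctrl.pinpoint(p,l)[:2]: print(n,l,round(d["score"],2),np.round(d["centre"],1),atz(p,d["centre"],.023 if l=="pointer" else .006))
save(p,"top1.png",(225,130,345,240),5)
E
```

```text
[0.5694 0.0029 0.0635] [0.5729 0.0026 0.1174] 0.0075248877849961975 58.594921231269836 [-2.4667  0.1769  5.0288]
scene pointer 0.62 [271.6 195.4] [ 0.6432 -0.0545  0.023 ]
scene mark 0.53 [292.1 215. ] [ 0.5659 -0.0642  0.006 ]
scene pointer 0.7 [271.8 196. ] [ 0.641  -0.0535  0.023 ]
scene mark 0.39 [291.8 213.7] [ 0.5703 -0.0666  0.006 ]
```

View pics/top1.png

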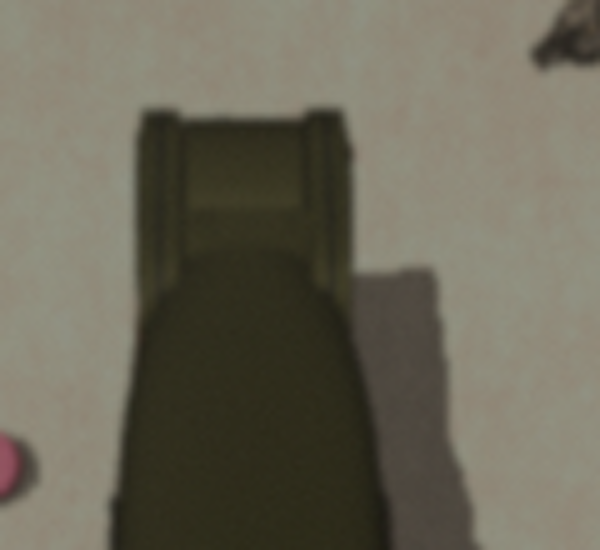

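The top view is blocked by the arm, with the gripper over the server at about crop (245,250). The bar is pinched, and the mark estimate is about 76 mm out. I'll pull 60 mm gently first, then look.

Call:
move_arm([
  {"dx": -3, "dy": 0.3, "dz": 0, "spin": 0, "hand": 0},
  {"dx": -8, "dy": 0.8, "dz": 0, "spin": 0, "hand": 0},
  {"dx": -15, "dy": 1.6, "dz": 0, "spin": 0, "hand": 0},
  {"dx": -23, "dy": 2.4, "dz": 0, "spin": 0, "hand": 0},
  {"dx": -31, "dy": 3.3, "dz": 0, "spin": 0, "hand": 0},
  {"dx": -39, "dy": 4.1, "dz": 0, "spin": 0, "hand": 0},
  {"dx": -47, "dy": 4.9, "dz": 0, "spin": 0, "hand": 0},
  {"dx": -54, "dy": 5.7, "dz": 0, "spin": 0, "hand": 0},
  {"dx": -58, "dy": 6.1, "dz": 0, "spin": 0, "hand": 0},
  {"dx": -60, "dy": 6.3, "dz": 0, "spin": 0, "hand": 0},
])

```text
time_s: 15.38
ee_pos: [0.5141, 0.0087, 0.1174]
ee_rot: [-3.081, 0.001, 1.462]
ft_force: [4.6, -2.2, 3.6]
grip_width: 0.0077
grasp_force: 58.9
```

```bash
python3 - <<'E'
from h import *
np.set_printoptions(precision=4,suppress=True)
g,R,s=grasp();print(g,s["grip_width"],s["grasp_force"],s["ft_force"])
for n in range(3):
    p=ctrl.capture("scene")
    for l,z in(("pointer",.023),("mark",.006)):
        for d in ctrl.pinpoint(p,l)[:1]: print(l,round(d["score"],2),np.round(d["centre"],1),atz(p,d["centre"],z))
    im=p["img"].astype(int);red=(im[...,0]>1.7*im[...,1])&(im[...,0]>1.7*im[...,2])&(im[...,0]>60);red[:,:282]=0;red[:190]=0;red[240:]=0;red[:,320:]=0
    r,c=np.nonzero(red);print("red",c.mean(),r.mean(),len(r))
save(p,"s7.png",(235,150,335,250),6)
E
```

```text
[0.5108 0.009  0.0635] 0.007667627955323816 58.92010688781738 [ 4.5578 -2.1756  3.62  ]
pointer 0.78 [285.9 207.3] [ 0.584  -0.0573  0.023 ]
red nan nan 0
pointer 0.96 [285.  211.7] [ 0.5719 -0.0455  0.023 ]
red nan nan 0
mark 0.54 [264.9 219. ] [0.5941 0.0015 0.006 ]
red nan nan 0<stdin>:9: RuntimeWarning: Mean of empty slice.
  ret = ret.dtype.type(ret / rcount)
```

View pics/s7.png

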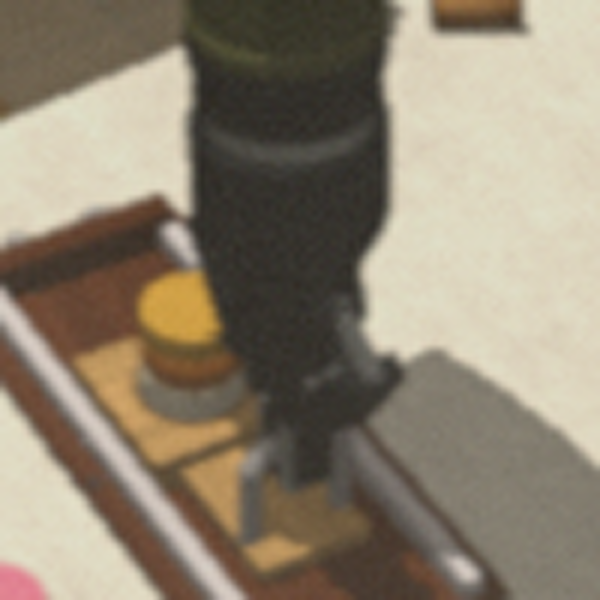

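The jar rides along in the nest, seen at crop (190,340), and the bar is held. The gripper hides the mark, so I'll get the home pointer-to-mark distance from the pictures saved earlier, rectified to the server's axes.

```bash
cat > rect.py <<'E'
from h import *
acc=[cv2.imread("pics/scene0.png").astype(np.float32)]
def add(n,x0,y0,x1,y1):
    full=np.full((420,560,3),np.nan,np.float32);full[y0:y1,x0:x1]=cv2.resize(cv2.imread("pics/"+n),(x1-x0,y1-y0),interpolation=cv2.INTER_AREA);acc.append(full)
add("crop1.png",130,170,330,350);add("s3.png",130,180,310,350);add("s5.png",215,150,315,250);add("s6.png",215,150,315,250);add("s4.png",180,80,340,240)
S=np.nan_to_num(np.nanmean(np.array(acc)[[0,1,2]],0));S2=np.nan_to_num(np.nanmean(np.array(acc)[[3,4,5]],0))
T=cv2.imread("pics/top0.png").astype(np.float32)
th=np.radians(-6);ex=np.array([np.cos(th),np.sin(th)]);ey=np.array([-ex[1],ex[0]])
def rect(im,p,o,z=.021,sc=5.5,X=(-110,34),Y=(-78,-28)):
    K=p["camera_matrix"];Ti=np.linalg.inv(p["pose"])
    gx,gy=np.meshgrid(np.arange(X[0],X[1],1/sc),np.arange(Y[1],Y[0],-1/sc))
    W=np.stack([o[0]+(gx*ex[0]+gy*ey[0])/1000,o[1]+(gx*ex[1]+gy*ey[1])/1000,np.full(gx.shape,z)],-1)
    c=W@Ti[:3,:3].T+Ti[:3,3];u=K[0,2]-K[0,0]*c[...,0]/c[...,2];v=K[1,2]+K[1,1]*c[...,1]/c[...,2]
    return cv2.remap(im,u.astype(np.float32),v.astype(np.float32),cv2.INTER_CUBIC)
ps,pt=ctrl.capture("scene"),ctrl.capture("top")
A=rect(S,ps,(.6509,-.007));A2=rect(S2,ps,(.6509,-.007));B=rect(T,pt,(.6537,-.0088))
xs=np.arange(-110,34,1/5.5)
for n,I in(("scene",A),("scene late",A2),("top",B)):
    ys=np.linspace(-28,-78,I.shape[0])
    rd=np.clip(I[...,2]-1.35*np.maximum(I[...,1],I[...,0])-8,0,None)*((xs>-100)&(xs<-45));rd[:, :]*=(ys<-48)[:,None]
    w=rd.sum(0);c=(w*xs).sum()/w.sum();pk=xs[w.argmax()]
    for y in range(-72,-48,4):
        r=rd[(ys>y)&(ys<=y+4)].sum(0);print(n,"red y",y,(r*xs).sum()/max(r.sum(),1e-6),r.sum()) if r.sum()>50 else 0
    print(n,"red centroid",c,"peak",pk,"std",np.sqrt((w*(xs-c)**2).sum()/w.sum()))
    for y in(-52,-49,-46,-43):
        g=I[(ys>y-1.5)&(ys<y+1.5)].mean((0,2));k=(xs>-20)&(xs<20);d=np.clip(np.median(g[k])-12-g[k],0,None);print(n,"dark y",y,(d*xs[k]).sum()/max(d.sum(),1e-6),"min at",xs[k][g[k].argmin()],d.max())
out=np.clip(np.vstack([A,B]),0,255).astype(np.uint8)
for x in range(-110,34,10): cv2.line(out,(int((x+110)*5.5),0),(int((x+110)*5.5),6 if x else 20),(0,255,0),1)
print(out.shape);cv2.imwrite("pics/rect.png",out)
E
python3 rect.py
```

```text
scene red y -64 -76.43378800928791 7369.8
scene red y -60 -78.65028465381401 53450.43
scene red y -56 -79.53227153408858 36817.99
scene red centroid -78.8155661032409 peak -79.2727272727264 std 3.096898946682689
scene dark y -52 1.795544734945494 min at 2.0000000000031832 30.897247
scene dark y -49 0.9655920927681841 min at 1.4545454545486223 69.2381
scene dark y -46 0.820188361852418 min at 0.9090909090940613 71.83216
scene dark y -43 0.9531849629868313 min at 0.5454545454576873 34.955544
scene late red y -64 -76.22992978842812 3294.9878
scene late red y -60 -78.76377256849119 27801.78
scene late red y -56 -80.39363047413252 23211.352
scene late red centroid -79.30664278259584 peak -77.45454545454453 std 3.4738379368989865
scene late dark y -52 2.884651951243983 min at 2.909090909094118 8.119488
scene late dark y -49 2.3276246003227636 min at 2.363636363639557 23.80397
scene late dark y -46 1.9357055303423187 min at 2.18181818182137 27.380318
scene late dark y -43 1.8002484542037294 min at 2.0000000000031832 12.530663
top red y -64 -76.61256368900612 648.76184
top red y -60 -76.46537067353603 47074.656
top red y -56 -76.29043864237912 53590.18
top red y -52 -75.42810798925362 1598.853
top red centroid -76.35908766656033 peak -75.63636363636266 std 3.9542138171323105
top dark y -52 0.0 min at -0.9090909090878085 0.0
top dark y -49 -0.3553007329724677 min at -0.3636363636332476 11.602364
top dark y -46 -0.4011914844376959 min at -0.5454545454514346 21.71302
top dark y -43 -0.3315154232240772 min at -0.3636363636332476 22.79142
(550, 792, 3)rect.py:6: RuntimeWarning: Mean of empty slice
  S=np.nan_to_num(np.nanmean(np.array(acc)[[0,1,2]],0));S2=np.nan_to_num(np.nanmean(np.array(acc)[[3,4,5]],0))
```

View pics/rect.png

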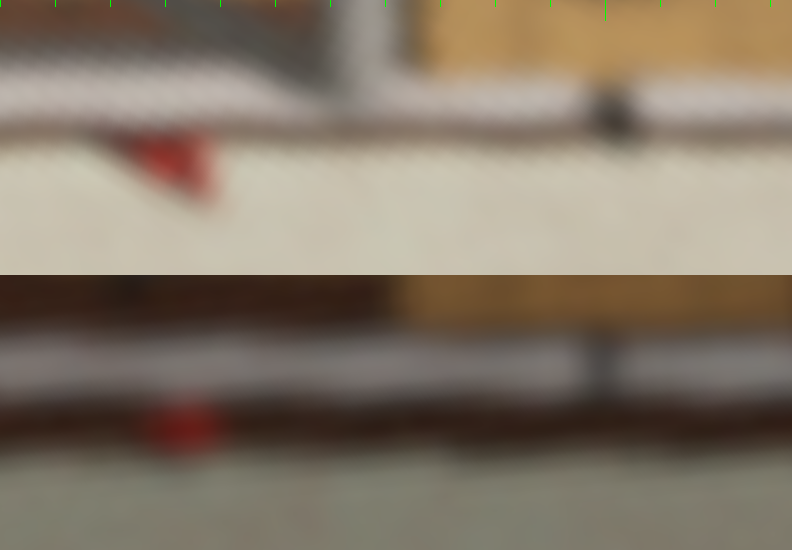

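The rectified views give the red mark at about x −76.4 mm and the pointer at −0.4 mm in the top view. The scene view's visible side face smears it outward. The travel to make is about 76 mm. I'll check the present state and travel by the jar's shift.

```bash
cat > trav.py <<'E'
from h import *
np.set_printoptions(precision=4,suppress=True)
g,R,s=grasp();ex=np.array([np.cos(np.radians(-6)),np.sin(np.radians(-6))])
print(g,"travel by arm",(g[:2]-[.5694,.0029])@ex*1000,s["grasp_force"],s["ft_force"],s["time_s"])
p=ctrl.capture("scene")
# block's rear-left corner/left face travel: wood pixels rectified at z=.025, server frame (camera's home origin)
def prof(im):
    K=p["camera_matrix"];Ti=np.linalg.inv(p["pose"]);ey=np.array([-ex[1],ex[0]]);o=np.array([.6509,-.007])
    gx,gy=np.meshgrid(np.arange(-130,60,.25),np.arange(27,36,.5))
    W=np.stack([o[0]+(gx*ex[0]+gy*ey[0])/1000,o[1]+(gx*ex[1]+gy*ey[1])/1000,np.full(gx.shape,.025)],-1)
    c=W@Ti[:3,:3].T+Ti[:3,3];u=K[0,2]-K[0,0]*c[...,0]/c[...,2];v=K[1,2]+K[1,1]*c[...,1]/c[...,2]
    I=cv2.remap(im.astype(np.float32),u.astype(np.float32),v.astype(np.float32),cv2.INTER_LINEAR)
    return I.mean(0),np.arange(-130,60,.25)
home=cv2.cvtColor(cv2.imread("pics/scene0.png"),cv2.COLOR_BGR2RGB)
for n,im in(("home",home),("now",p["img"])):
    P,x=prof(im);w=P[:,0]-P[:,2];t=(w.max()+np.percentile(w,20))/2;k=np.nonzero(w>t)[0];print(n,"wood from",x[k[0]],"to",x[k[-1]])
E
python3 trav.py
```

```text
[0.5112 0.0089 0.0635] travel by arm -58.4831055178772 59.05731439590454 [ 3.648  -1.2892  6.3967] 15.9333
home wood from -35.5 to 35.25
now wood from -94.25 to -21.25
```

Call:
move_arm([
  {"dx": -3, "dy": 0.3, "dz": 0, "spin": 0, "hand": 0},
  {"dx": -7, "dy": 0.7, "dz": 0, "spin": 0, "hand": 0},
  {"dx": -11, "dy": 1.2, "dz": 0, "spin": 0, "hand": 0},
  {"dx": -15, "dy": 1.6, "dz": 0, "spin": 0, "hand": 0},
  {"dx": -17.3, "dy": 1.8, "dz": 0, "spin": 0, "hand": 0},
  {"dx": -17.3, "dy": 1.8, "dz": 0, "spin": 0, "hand": 0},
  {"dx": -17.3, "dy": 1.8, "dz": 0, "spin": 0, "hand": 0},
  {"dx": -17.3, "dy": 1.8, "dz": 0, "spin": 0, "hand": 0},
])

```text
time_s: 16.65
ee_pos: [0.4977, 0.0104, 0.1174]
ee_rot: [-3.082, 0.001, 1.462]
ft_force: [5.3, -0.9, 5.7]
grip_width: 0.0081
grasp_force: 59.0
```

```bash
python3 trav.py; python3 - <<'E'
from h import *
p=ctrl.capture("scene");C=cloud(p,np.ones((420,560),bool))
t=C[(abs(C[:,0]-.575)<.035)&(abs(C[:,1]-.001)<.03)&(C[:,2]>.06)&(C[:,2]<.075)];print("lid z",np.median(t,0),len(t))
for l in("pointer","mark"): print([(l,round(d["score"],2),np.round(d["centre"],1)) for d in ctrl.pinpoint(p,l)[:2]])
im=p["img"].astype(int);red=(im[...,0]>1.6*im[...,1])&(im[...,0]>1.6*im[...,2])&(im[...,0]>60);r,c=np.nonzero(red[195:235,275:310]);print("red",c+275,r+195)
E
```

```text
[0.4944 0.0107 0.0635] travel by arm -75.37745595293165 58.989649415016174 [ 5.2594 -0.871   5.7494] 16.65
home wood from -35.5 to 35.25
now wood from -111.0 to -38.25
lid z [0.57507932 0.00748113 0.06790178] 145
[('pointer', 0.69, array([288.8, 211.5]))]
[]
red [] []
```

Travel is 75.4 mm by the arm and 75.5 mm by the picture, on the mark within what I can measure. The jar lid is still at 68 mm and the grip is firm, so I'm handing in.

```bash
python3 -c "
from workcell import ctrl
print(ctrl.sign_off())"
```

```text
the job is handed in; nothing more can be done
None
```

I handed the job in with the middle jar standing in the nest and the slide held by its handle about 75.5 mm out; I put the red mark at 75.5–76 mm from earlier pictures, because the gripper hid it at the end.

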